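# Set the supply, then dock the pocket router

## Robot

A 6-joint arm with a two-finger parallel gripper is mounted at the origin on the work surface. World frame = base frame: x ahead of the robot, y to its left, z up, the work surface at z = 0. Lengths are in m, angles in rad, forces in N, time in s.
With the tool pointing down it reaches from about 0.375 to 0.9 m from the base axis. Payload 3.1 kg.
Tool frame: the origin (TCP) lies on the centre line of the jaws, within the pads' length; the fingertips stand 19 mm ahead of it and the grasp point (between the pads) is the TCP; z points along the fingers, y is the line along which they close (so a half turn about z gives the same grasp; the last joint's range is limited). The gripper opens to 85 mm and grips with 20 to 120 N. Pads are 22 mm wide; open, the fingers measure 114 mm over their backs; the gripper's body (76 mm by 85 mm) begins 54 mm behind the grasp point. The pads swing forward as they close: fully open they stand 13 mm farther back than shut.
Start: joints at [-1.411, 0.527, 1.433, -0, 1.181, -0.178], TCP at [0.208, -0.589, 0.227] pointing down, gripper open.
Joint ranges: [-3.08, 3.08], [-0.75, 2.2], [0.22, 2.44], [-1.43, 4.57], [0, 2.65], [-2.85, 2.85]. Speed limits (rad/s): [2.79, 2.79, 3.14, 3.14, 3.14, 3.14].

## Interface

Orientations are given as a unit quaternion [x, y, z, w].
In Python, from station import manip, cams, sign_off gives the robot as it stands.
- The arm moves only by the tool carry_out, never from a script. Its argument "targets" is a list that holds one entry, the list of rows, each a list of 7 numbers: the shift along the tool's x, y, z in cm, then the turn, a rotation vector about the tool's x, y, z in degrees, then the finger opening in cm, from 0 to 8.54. A call has 1 to 12 rows; each row is the pose to reach, as a shift and turn from the pose commanded when the call began, along the tool's axes at that moment; what a row does not reach only later rows make up. A row lasts 1/12 s, in which the tool goes at most 41.7 mm and 7.16 degrees, less where a joint would pass 70% of its speed; a pose out of reach is approached as far as the arm can. A call with a gripper value outside its range is refused whole. The fingers move at their own pace and stop on an object; "force" is the grip in N (left out, the last holds). Time passes only in rows, so rows that repeat a pose let the fingers close. It gives the time, the measured TCP pose, the force, the opening and the grip force at its end, in the units of the state.
- manip.sense(): the state, without advancing time (a new reading comes with each control period).
- cams.snapshot(name): name is "scene" or "top"; returns the picture (400x640x3 uint8, red, green, blue); there is no depth.
- cams.camera_info(name): a dict with "K" (3x3 intrinsics, pixels), "k1" (the pictures are not rectified: a ray, as slopes to the right and down, at radius r is drawn at 1 + k1 r^2 times it, then the intrinsics apply), "T" (4x4, takes a point from camera to world coordinates). Camera axes: x right, y down, z forward; pixel columns grow to the right and rows downward; lengths in m; the calibration is good to about 2 mm. A picture is of the moment at which its call begins. camera_info takes no time and is no camera call.
- sign_off(): hands the job in; it is judged then, once.
The state is a dict: "t": time; "q": joint angles; "qd": joint speeds; "tau": joint torques, N m; "tcp_pos": TCP position; "tool_rot": TCP orientation; "force": force on the tool from outside, world axes, zero at the start; "ft_torque": the same for the moment, N m; "finger_gap": opening from 0.0 (shut) to 1.0 (fully open); "gripper_force": force on a finger pad.
Only numpy, scipy, OpenCV 4.12 (cv2) and the standard library are available. Lean on these libraries where they do the work, as an engineer would, in place of code of your own. Each camera call takes 0.05 s, during which the arm holds its last target. There are 200 camera calls.

## Task

Before the router gets power, turn the voltage knob on the power supply clockwise until its white pointer stands at the middle of the orange tab. Then pick up the black pocket router and lower it, still held, upright into the slot of the grey cradle until it rests fully on the slot's floor; do not drop it in. Let go, leave the knob at its setting and leave the other things on the desk where they are.

Things in the scene. Friction and masses are not known exactly. Their poses are not given: they have to be found in the camera images.
- knob (a joint): Angle of the supply's voltage knob, rad, limits 0 to 4.71. It grows as the knob is turned clockwise seen from above. Light friction (0.04 N m), no spring: it stays where it is left. Starts between 0.2 and 0.9; the orange tab stands clockwise of it, at a knob angle of 1.6 to 2.8.
- knob_grip (a point): Point on the knob's vertical axis, 96 mm above the desk. The black knob: a round skirt, diameter 60 mm (top face 73 mm above the desk), and on it an upright grip bar 50 mm long, 14 mm wide, 26 mm high (top 99 mm above the desk), to be pinched across its width from above. x axis: along the bar towards the pointer end; z up. It turns with the knob.
- knob_pointer (a point): The tip of the knob's pointer, a white line along one half of the bar's top, down its end and on to the skirt: at the skirt's edge, 31 mm from the turning axis. It turns with the knob; axes as knob_grip.
- tab_mark (a point): Middle of the inner edge of the orange tab, 31 mm from the knob's axis, 67 mm above the desk. The tab: a flat orange patch, 13 mm long radially, 18 degrees wide, on a thin light-grey ring around the knob; it stays put. x axis: from the knob's axis out through the tab's middle. (The blue strip at the clockwise end of the scale is not the tab.)
- supply: Adjustable power supply, fixed: grey box 150 mm (x) by 190 mm (y) by 65 mm high with a white top panel; origin at the centre of its underside, front to -x. The knob's axis is at x = 0, y = +30 mm in its frame; three coloured binding posts 14 mm high stand in a row at y = -75 mm, x = -35, 0 and 35 mm.
- router: Pocket router, loose, about 0.16 kg: black box 94 mm long (its x), 24 mm thick (its y), 76 mm high (z), standing on its long narrow edge on the desk; orange ports and one blue port on its +x end. Origin at the centre of its underside. Pinch it across its 24 mm thickness near the top.
- slot (a point): Centre of the slot's floor in the fixed grey cradle, 8 mm above the desk. Foot plate 130 by 80 mm; slot 100 mm long (its x), 29 mm wide (its y), straight walls to 26 mm above the desk, then lips flaring outward on the long sides to 37 mm above the desk. z up. The router fits either way round; seated, its underside rests on the slot's floor.
- mug: Bystander: blue mug, 80 mm diameter, 90 mm high, origin under its centre.
- tape: Bystander: roll of clear tape lying flat, 70 mm diameter, 24 mm high, origin under its centre.
- white_switch: Bystander: white network box lying flat, 100 by 80 by 26 mm, origin under its centre.
- driver: Bystander: screwdriver with a yellow handle lying on the desk, about 200 mm long.
- stapler: Bystander: red stapler, 130 by 32 by 44 mm, origin under its centre.

How it is judged:
By the outcome, as a careful person would: the job done as asked, in the order asked, and still so for the second after the job is handed in, with the robot touching nothing.
It also fails if it takes over 67 s, if anything falls off the work surface, if the arm or the gripper's body presses on something with over 40 N, if the wrist force passes 120 N, or if a joint passes its speed limit or range.

## Working session

There is one attempt and no reset: what is moved stays moved. The work goes in short steps, Python scripts to look and compute and a tool call to move; the robot and the scene stay as the last step left them, time stands still between calls to the robot, and variables do not carry over. Pictures are saved under pics/ and viewed, at most 10 in all, crops included, and the job is handed in when it is done.

Besides the shell and the picture viewer there is one more tool, called after "Request:" in YAML: its name, and indented under it one key for each argument. carry_out: Moves the arm, as the interface text tells. Its arguments: {"type":"object","properties":{"targets":{"type":"array"},"force":{"type":"number"}},"required":["targets"]}

```bash
mkdir -p pics; ls
python3 - <<'E'
from station import manip,cams
import cv2,numpy as np
for n in("scene","top"):
    im=cams.snapshot(n); cv2.imwrite(f"pics/{n}0.png",im[:,:,::-1])
    i=cams.camera_info(n); print(n,np.round(i["K"],1).tolist(),i["k1"],np.round(i["T"],4).tolist())
s=manip.sense(); print(s["t"],s["tcp_pos"],s["tool_rot"],s["finger_gap"])
E
```

```text
pics
scene [[472.5, 0.0, 318.5], [0.0, 472.5, 199.4], [0.0, 0.0, 1.0]] -0.08296426304424796 [[-0.0511, 0.8083, -0.5866, 1.2871], [0.9987, 0.037, -0.0361, -0.0459], [-0.0075, -0.5876, -0.8091, 1.0159], [0.0, 0.0, 0.0, 1.0]]
top [[437.7, 0.0, 315.3], [0.0, 437.7, 207.8], [0.0, 0.0, 1.0]] -0.022980426862614697 [[0.0192, -0.9811, 0.1927, 0.4212], [-0.9997, -0.0212, -0.0082, -0.0706], [0.0121, -0.1925, -0.9812, 1.0607], [0.0, 0.0, 0.0, 1.0]]
0.1 [ 0.20762622 -0.58879932  0.22582009] [ 9.85686581e-01  1.68585184e-01  6.24687683e-06 -1.00009409e-03] 0.9991549439278206
```

View pics/top0.png

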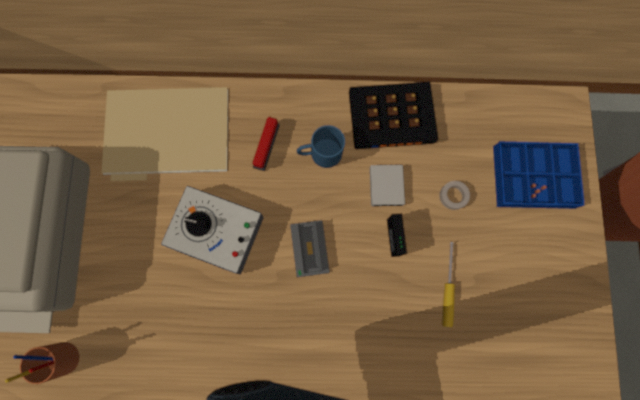

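View pics/scene0.png

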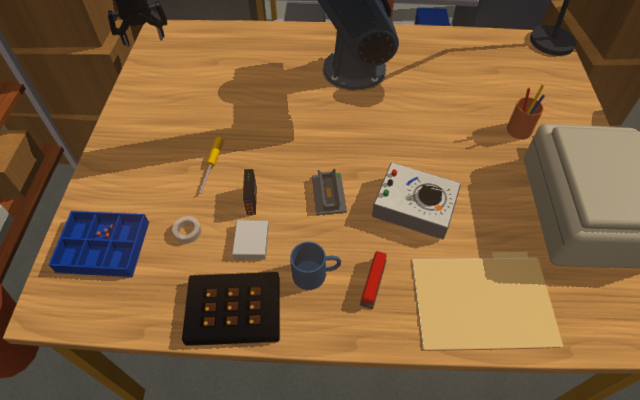

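Top picture: supply with knob near (198,222), orange tab near (192,210), cradle (310,248), router (397,235). The scene picture shows the knob at (430,195), the router at (250,190) and the cradle at (328,190). I'll zoom in on these.

```bash
cat > h.py <<'E'
from station import manip,cams
import cv2,numpy as np
from scipy.spatial.transform import Rotation as R
def ray(n,p):
    i=cams.camera_info(n);K=np.array(i["K"]);T=np.array(i["T"])
    u=cv2.undistortPoints(np.array([[p]],float),K,np.array([i["k1"],0,0,0.]))[0,0]
    return T[:3,3],T[:3,:3]@[u[0],u[1],1]
def onz(n,p,z):
    o,d=ray(n,p); return o+d*(z-o[2])/d[2]
def proj(n,P):
    i=cams.camera_info(n);T=np.linalg.inv(i["T"])
    return cv2.projectPoints(np.atleast_2d(P).astype(float),cv2.Rodrigues(T[:3,:3])[0],T[:3,3],np.array(i["K"]),np.array([i["k1"],0,0,0.]))[0][:,0]
def crop(im,x,y,w,h,s):
    return cv2.resize(im[y:y+h,x:x+w],None,fx=s,fy=s,interpolation=cv2.INTER_CUBIC)
E
python3 - <<'E'
import cv2,numpy as np
from h import crop
t=cv2.imread("pics/top0.png");s=cv2.imread("pics/scene0.png")
a=crop(t,155,180,115,95,5); b=np.hstack([crop(t,285,215,48,65,4),crop(t,380,205,27,65,4)])
c=np.hstack([a[:,:],np.zeros((475,225,3),np.uint8)]);c[:75*3,575:575+75*3]=crop(s,300,160,75,75,3);c[230:230+225,575:575+225]=crop(s,390,170,75,75,3)
cv2.imwrite("pics/c1.png",c)
d=np.zeros((300,800,3),np.uint8);d[:260,:300]=b[:,:300];d[:300,320:320+150]=crop(s,235,160,30,60,5);d[:275,480:]=crop(s,405,175,64,55,5)
cv2.imwrite("pics/c2.png",d)
E
```

```text
(no output)
```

View pics/c1.png

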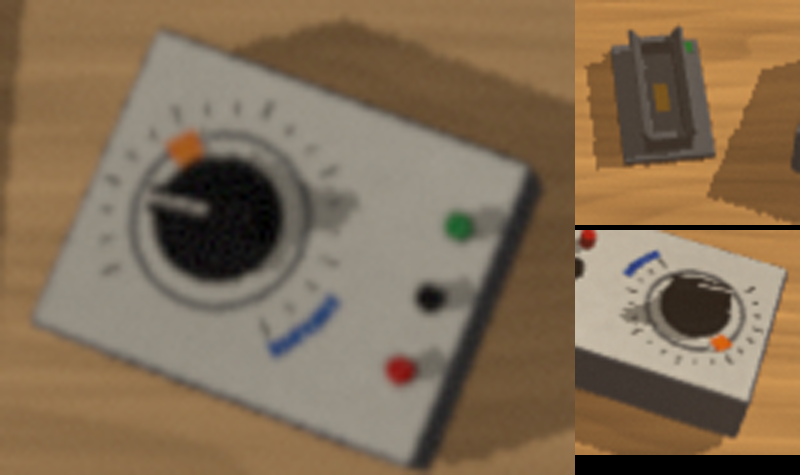

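View pics/c2.png

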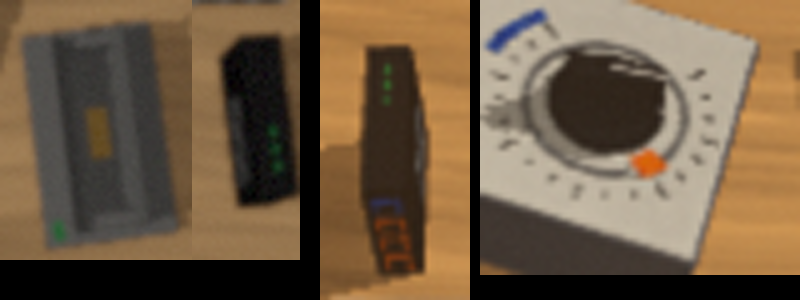

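Crops: the pointer runs from (208,211) to (148,196) in the 5x crop, and the tab is at (186,150) in it. The tab lies about 45° clockwise of the pointer. The slot floor has an ochre patch at its centre, and the router and cradle outlines are clear. Next I'll measure.

```bash
cat > m.py <<'E'
from h import *
t=cv2.imread("pics/top0.png");s=cv2.imread("pics/scene0.png")
def mask(im,lo,hi,box):
    h=cv2.cvtColor(im,cv2.COLOR_BGR2HSV);m=cv2.inRange(h,lo,hi);b=np.zeros_like(m);x,y,w,hh=box;b[y:y+hh,x:x+w]=1;return m*b
def pts(m): return np.argwhere(m)[:,::-1].astype(float)
def big(m):
    c,_=cv2.findContours(m,cv2.RETR_EXTERNAL,cv2.CHAIN_APPROX_NONE);return max(c,key=cv2.contourArea)[:,0].astype(float)
E
python3 - <<'E'
from m import *
print("nadir",proj("top",[[.4212,-.0706,0]]))
for n,im,bp,bt,bl in(("top",t,(155,180,110,95),(180,200,25,20),(300,235,20,30)),("scene",s,(370,160,95,80),(430,200,25,18),(320,180,16,22))):
    m=mask(im,(0,0,110),(180,60,255),bp);m=cv2.morphologyEx(m,cv2.MORPH_CLOSE,np.ones((3,3)))
    P=np.array([onz(n,p,.065)[:2] for p in big(m)])
    r=cv2.minAreaRect(P.astype(np.float32)*1000);print(n,"panel",r)
    o=mask(im,(3,150,130),(18,255,255),bt);p=pts(o);print("tab",len(p),p.mean(0),onz(n,p.mean(0),.067))
    o=mask(im,(12,110,60),(30,255,255),bl);p=pts(o);print("patch",len(p),p.mean(0),onz(n,p.mean(0),.008))
k=mask(t,(0,0,0),(180,255,60),(180,205,38,35));c=big(k)
E=cv2.fitEllipse(cv2.convexHull(c.astype(np.float32)));print("knob ellipse",E)
hull=cv2.fillConvexPoly(np.zeros_like(k),cv2.convexHull(c.astype(np.int32)),255)
g=cv2.cvtColor(t,cv2.COLOR_BGR2GRAY);print(g[214:232,182:202])
E
```

```text
nadir [[309.90942765 293.56556173]]
top panel ((563.398193359375, 160.3125), (185.9416046142578, 147.28294372558594), 70.52529907226562)
tab 23 [191.60869565 209.26086957] [0.60670221 0.20654826 0.067     ]
patch 62 [309.29032258 247.90322581] [ 0.52918061 -0.06678867  0.008     ]
scene panel ((566.6737670898438, 160.82676696777344), (186.4193572998047, 144.61318969726562), 70.62832641601562)
tab 39 [444.56410256 210.02564103] [0.61735103 0.22206036 0.067     ]
patch 46 [328.5 192. ] [ 0.53100266 -0.06543362  0.008     ]
knob ellipse ((198.14292907714844, 223.3013458251953), (23.868240356445312, 25.62449073791504), 88.24237823486328)
[[140 129 105  98 116 134 132 110  74  42  21  21  12  14  14  14  13  17
   12  13]
 [136 116 102 110 125 128 108  74  41  24  15  13  17  18  20  13   7  17
   14  12]
 [126 104  96 104 107 100  73  39  21  19  17  13  15  14  10  12   8  10
   10   9]
 [118 101 103  90  72  54  38  19  17  13  11   9  13  14   1  14  13  12
   11  15]
 [108 108 114  90  73  59  51  32  23  17  19  13  14  13  14  17  13  12
   16  11]
 [101 116 122 110 102  92  88  72
[... 372 characters left out ...]
  19  16
   16  15]
 [111 134 130  88  40  19  10  17  16  11  15  16  16  18  12  22  14  10
   20  12]
 [114 136 132  97  48  24  20  21  22  19  13  14  12   8  13  17  13  17
   19  12]
 [112 134 135 102  53  25  11  13  14   5  19  16  15  11  15  13  17  14
    9  12]
 [108 131 137 112  65  26  18  20  19  15  19   9  17  14  17  20  11  19
   23  13]
 [106 132 141 126  80  35  14  15  16  20  15  16  20  11  19   8  20  16
   13  19]
 [101 129 140 133 101  58  25   9  15   9  18  17  15  10  22   9  19  17
   15  19]
 [103 117 136 138 121  77  37   9  16  21  19  17  14  19  15  14  17  19
    8  17]
 [105 104 130 140 135 104  61  28  22  15  16  20   9  20  14  24  22  16
   21  18]]
```

Run:
```python
from m import *
for n,im,br,bc in(("top",t,(380,205,30,60),(285,215,48,65)),("scene",s,(238,160,22,60),(305,160,45,60))):
    m=mask(im,(0,0,0),(180,255,62 if n=="top" else 75),br);c=big(m);h=cv2.convexHull(c.astype(np.int32));a=cv2.approxPolyDP(h,2,True)[:,0]
    print(n,"router",len(c),a.tolist())
    for z in(0,.076):
        print(z,np.round([onz(n,p,z)[:2] for p in a],3).tolist())
    m=mask(im,(0,0,30),(180,75,140),bc);c=big(m);h=cv2.convexHull(c.astype(np.int32));a=cv2.approxPolyDP(h,2,True)[:,0]
    print("cradle",a.tolist(),np.round([onz(n,p,.006)[:2] for p in a],3).tolist(),cv2.minAreaRect(np.array([onz(n,p,.006)[:2]*1000 for p in h[:,0]],np.float32)))
```

```text
top router 101 [[400, 214], [406, 252], [392, 255], [388, 219], [394, 214]]
0 [[0.618, -0.289], [0.525, -0.302], [0.517, -0.268], [0.605, -0.259], [0.618, -0.274]]
0.076 [[0.604, -0.273], [0.517, -0.285], [0.51, -0.254], [0.592, -0.246], [0.604, -0.26]]
cradle [[321, 221], [328, 272], [297, 276], [291, 224]] [[0.596, -0.094], [0.473, -0.113], [0.462, -0.039], [0.587, -0.021]] ((529.3309326171875, -66.8623046875), (128.145751953125, 78.67359161376953), 8.7505521774292)
scene router 139 [[252, 170], [255, 184], [255, 213], [247, 214], [243, 199], [245, 170]]
0 [[0.458, -0.282], [0.507, -0.267], [0.602, -0.254], [0.606, -0.275], [0.559, -0.292], [0.459, -0.302]]
0.076 [[0.52, -0.264], [0.565, -0.25], [0.653, -0.239], [0.657, -0.258], [0.613, -0.274], [0.521, -0.282]]
cradle [[334, 169], [340, 174], [345, 211], [317, 213], [312, 176], [319, 171]] [[0.449, -0.053], [0.466, -0.036], [0.589, -0.02], [0.599, -0.093], [0.477, -0.113], [0.458, -0.094]] ((523.9902954101562, -66.62134552001953), (144.00604248046875, 77.86105346679688), 8.538485527038574)
```

Run:
```python
from m import *
u=np.array([np.cos(np.radians(70.55)),np.sin(np.radians(70.55))])
ax={"top":np.array([.5634,.1603])+.03*u,"scene":np.array([.5667,.1608])+.03*u}
print(ax,"knob ell z.073-.099",onz("top",(198.14,223.3),.080))
for n,im,b in(("top",t,(183,202,20,14)),("scene",s,(428,200,20,16))):
    o=mask(im,(3,165,150),(14,255,255),b);k,l,st,ce=cv2.connectedComponentsWithStats(o);
    for i in range(1,k):
        if st[i,4]>4:
            d=onz(n,ce[i],.067)[:2]-ax[n];print(n,st[i],ce[i],np.hypot(*d),np.degrees(np.arctan2(d[1],d[0])))
g=cv2.cvtColor(t,cv2.COLOR_BGR2GRAY).astype(float)
P=[]
for c in range(188,197):
    w=np.clip(g[216:226,c]-25,0,None);P.append(onz("top",(c,(w@np.arange(216,226))/w.sum()),.099)[:2])
P=np.array(P);v=cv2.fitLine((P*1000).astype(np.float32),cv2.DIST_L2,0,.01,.01).ravel();print(v,np.degrees(np.arctan2(v[1],v[0])));
n=np.array([-v[1],v[0]]);print("axis offset from line mm top",n@(ax["top"]*1000-v[2:]),P[-1],P[0])
```

```text
{'top': array([0.57338952, 0.18858797]), 'scene': array([0.57668952, 0.18908797])} knob ell z.073-.099 [0.5722681  0.18576409 0.08      ]
top [189 207   6   5  19] [191.36842105 209.05263158] 0.03854710816915889 28.767417842022457
scene [436 205   6   5  22] [438.31818182 207.13636364] 0.03748339185422378 29.382086923701547
[2.5186893e-01 9.6776134e-01 5.7537531e+02 1.9489284e+02] 75.411865
axis offset from line mm top 0.3337630645375116 [0.57375565 0.1858698 ] [0.57880656 0.20405481]
```

Knob axis is about (0.575, 0.189). The pointer is at 75.4° and the tab at 29.0°, so it needs 46.4° clockwise. Slot is at (0.530, -0.066) with yaw 8.7°. Router is at about (0.563, -0.269) with yaw about 7.5°.

Request:
carry_out:
  targets:
    - [[3, -3, 0, 0, 0, -5, 5], [6, -6, 0, 0, 0, -10, 5], [9, -9, 0, 0, 0, -15, 5], [12, -12, 0, 0, 0, -20, 5], [15, -15, 0, 0, 0, -25, 5], [18, -18, 0, 0, 0, -30, 5], [21, -21, 0, 0, 0, -35, 5], [24, -24, 0, 0, 0, -40, 5], [27, -27, 0, 0, 0, -45, 5], [30, -30, 0, 0, 0, -50, 5], [33, -33, 0, 0, 0, -56, 5], [36, -36, 0, 0, 0, -56, 5]]

```text
t: 1.1
tcp_pos: [0.4239, -0.1364, 0.2266]
tool_rot: [0.79, 0.613, -0.0, -0.0]
force: [-0.0, -1.0, 0.2]
finger_gap: 0.583
gripper_force: 0.0
```

```bash
cat >> h.py <<'E'
def go(p,yaw):  # cm/deg to world TCP p with tool x at yaw deg, tool down
    s=manip.sense();r=R.from_quat(s["tool_rot"]);g=R.from_matrix(np.array([[np.cos(a:=np.radians(yaw)),np.sin(a),0],[np.sin(a),-np.cos(a),0],[0,0,-1]]))
    print("t",round(s["t"],2),"pos",np.round(s["tcp_pos"],4),"q",np.round(s["q"],2),"F",np.round(s["force"],1),"gap",round(s["finger_gap"]*85.4,1),"grip",round(s["gripper_force"],1))
    m=r.as_matrix();print("yaw x",np.round(np.degrees(np.arctan2(m[1,0],m[0,0])),2),"tilt",np.round(m[:,2],3),"cm",np.round(100*r.inv().apply(np.array(p)-s["tcp_pos"]),2),"deg",np.round(np.degrees((r.inv()*g).as_rotvec()),2))
E
python3 -c "
from h import *
go([.575,.189,.2],75.4)"
```

```text
t 1.1 pos [ 0.4239 -0.1364  0.2266] q [-0.56  0.29  1.86  0.    0.99 -0.31] F [-0.  -1.   0.2] gap 49.8 grip 0.0
yaw x 75.59 tilt [-0.  0. -1.] cm [35.28  6.53  2.67] deg [-0.01 -0.01  0.19]
```

Request:
carry_out:
  targets:
    - [[3, 0.5, 0, 0, 0, 0, 5], [6.5, 1.2, 0, 0, 0, 0, 5], [10, 1.8, 0, 0, 0, 0, 5], [13.5, 2.4, 0, 0, 0, 0, 5], [17, 3, 0, 0, 0, 0, 5], [20.5, 3.7, 0.5, 0, 0, 0, 5], [24, 4.3, 1, 0, 0, 0, 5], [27.5, 5, 1.5, 0, 0, 0, 5], [31, 5.6, 2, 0, 0, 0, 5], [33.5, 6, 2.7, 0, 0, 0, 5], [34.6, 6.2, 2.7, 0, 0, 0, 5], [34.6, 6.2, 2.7, 0, 0, 0, 5]]

```text
t: 2.1
tcp_pos: [0.5711, 0.1828, 0.1989]
tool_rot: [0.79, 0.613, -0.0, -0.0]
force: [0.0, -0.5, 0.2]
finger_gap: 0.586
gripper_force: 0.0
```

```bash
python3 -c "
from h import *
go([.575,.189,.096],75.4)"
```

```text
t 2.1 pos [0.5711 0.1828 0.1989] q [0.12 0.53 1.53 0.   1.09 0.37] F [ 0.  -0.5  0.2] gap 50.0 grip 0.0
yaw x 75.59 tilt [-0.001  0.    -1.   ] cm [ 0.7   0.23 10.29] deg [-0.04 -0.    0.19]
```

Request:
carry_out:
  targets:
    - [[0.3, 0.1, 1, 0, 0, 0, 5], [0.3, 0.1, 3, 0, 0, 0, 5], [0.3, 0.1, 5, 0, 0, 0, 4.5], [0.3, 0.1, 6.5, 0, 0, 0, 4.5], [0.3, 0.1, 7, 0, 0, 0, 4.5], [0.3, 0.1, 7, 0, 0, 0, 4.5]]

```text
t: 2.6
tcp_pos: [0.571, 0.1817, 0.1282]
tool_rot: [0.792, 0.611, -0.002, -0.001]
force: [-0.7, -0.7, 0.2]
finger_gap: 0.528
gripper_force: 0.0
```

```bash
python3 -c "
from h import *
go([.575,.189,.096],75.4)"
```

```text
t 2.6 pos [0.571  0.1817 0.1282] q [ 0.12  0.62  1.58 -0.    0.94  0.38] F [-0.7 -0.7  0.2] gap 45.1 grip 0.0
yaw x 75.3 tilt [-0.004 -0.001 -1.   ] cm [0.81 0.21 3.21] deg [-0.22  0.11 -0.1 ]
```

Request:
carry_out:
  targets:
    - [[0.4, 0.1, 0.5, 0, 0, 0, 4], [0.8, 0.2, 1, 0, 0, 0, 4], [0.8, 0.2, 1, 0, 0, 0, 4], [0.8, 0.2, 1, 0, 0, 0, 4]]

```text
t: 2.93
tcp_pos: [0.5769, 0.1909, 0.12]
tool_rot: [0.791, 0.612, 0.0, 0.0]
force: [-0.2, 0.1, 0.5]
finger_gap: 0.468
gripper_force: 0.0
```

```bash
python3 -c "
from h import *
go([.575,.189,.096],75.4)
im=cams.snapshot('top');im2=cams.snapshot('scene')
cv2.imwrite('pics/c3.png',np.hstack([crop(im,160,180,95,95,4),crop(im2,380,130,95,95,4)])[:,:,::-1])"
```

```text
t 2.93 pos [0.5769 0.1909 0.12  ] q [ 0.14  0.64  1.57 -0.    0.93  0.39] F [-0.2  0.1  0.5] gap 40.0 grip 0.0
yaw x 75.44 tilt [ 0.001  0.    -1.   ] cm [-0.23 -0.14  2.4 ] deg [ 0.04 -0.01  0.04]
```

View pics/c3.png

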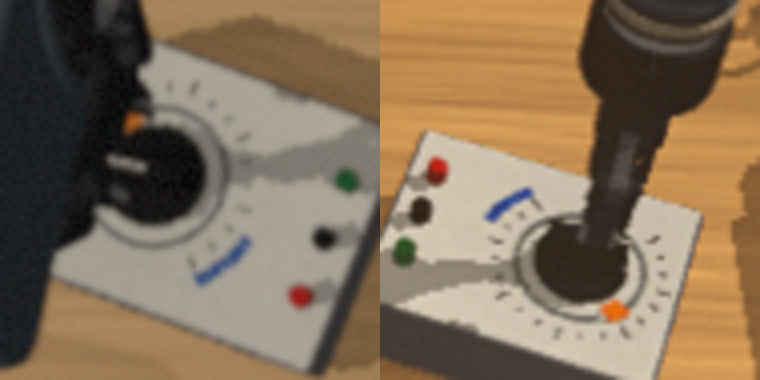

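The gripper is above the knob, its body hiding the left half in the top picture. The pointer is still visible at (125,163) and the tab at (134,120) in the crop. I'll check the TCP projection against the picture.

```bash
python3 -c "
from h import *
y=np.array([np.cos(np.radians(-14.6)),np.sin(np.radians(-14.6)),0])*.02
c=np.array([.577,.191,.105])
for n,o in(('top',(160,180)),('scene',(380,130))): print(n,np.round((proj(n,[c-y,c,c+y,[.575,.189,.099]])-o)*4+([380,0] if n=='scene' else [0,0])))"
```

```text
top [[121. 192.]
 [132. 157.]
 [144. 123.]
 [139. 163.]]
scene [[599. 204.]
 [593. 228.]
 [588. 253.]
 [588. 231.]]
```

Request:
carry_out:
  targets:
    - [[-0.2, -0.1, 0.5, 0, 0, 0, 4], [-0.2, -0.1, 1, 0, 0, 0, 4], [-0.2, -0.1, 1.5, 0, 0, 0, 4], [-0.2, -0.1, 2, 0, 0, 0, 4], [-0.2, -0.1, 2.3, 0, 0, 0, 3.5], [-0.2, -0.1, 2.3, 0, 0, 0, 3], [-0.2, -0.1, 2.3, 0, 0, 0, 3]]
  force: 30

```text
t: 3.62
tcp_pos: [0.5749, 0.1889, 0.0963]
tool_rot: [0.791, 0.612, -0.0, -0.0]
force: [1.0, 0.2, 0.4]
finger_gap: 0.354
gripper_force: 0.0
```

```bash
python3 -c "
from h import *
go([.575,.189,.096],75.4)"
```

```text
t 3.62 pos [0.5749 0.1889 0.0963] q [0.13 0.67 1.59 0.   0.88 0.39] F [1.  0.2 0.4] gap 30.2 grip 0.0
yaw x 75.41 tilt [-0.001 -0.    -1.   ] cm [0.01 0.01 0.03] deg [-0.04  0.01  0.01]
```

Perfectly placed. Close.

Request:
carry_out:
  targets:
    - [[0, 0, 0, 0, 0, 0, 2], [0, 0, 0, 0, 0, 0, 1], [0, 0, 0, 0, 0, 0, 0.5], [0, 0, 0, 0, 0, 0, 0.5], [0, 0, 0, 0, 0, 0, 0.5], [0, 0, 0, 0, 0, 0, 0.5], [0, 0, 0, 0, 0, 0, 0.5]]
  force: 30

```text
t: 4.2
tcp_pos: [0.5751, 0.189, 0.0968]
tool_rot: [0.791, 0.612, 0.0, 0.0]
force: [0.6, -0.2, 0.1]
finger_gap: 0.057
gripper_force: 0.0
```

```bash
python3 -c "
from h import *
go([.575,.189,.096],29)"
```

```text
t 4.2 pos [0.5751 0.189  0.0968] q [ 0.13  0.67  1.59 -0.    0.88  0.39] F [ 0.6 -0.2  0.1] gap 4.9 grip 0.0
yaw x 75.41 tilt [ 0. -0. -1.] cm [ 0.   -0.01  0.08] deg [ 1.000e-02 -1.000e-02  4.641e+01]
```

Opening 4.9 mm with no grip force, so the fingers missed the bar. Look.

```bash
python3 -c "
from h import *
im=cams.snapshot('top');im2=cams.snapshot('scene')
cv2.imwrite('pics/c4.png',np.hstack([crop(im,165,190,66,66,6),crop(im2,400,150,66,66,6)])[:,:,::-1])"
```

```text
(no output)
```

View pics/c4.png

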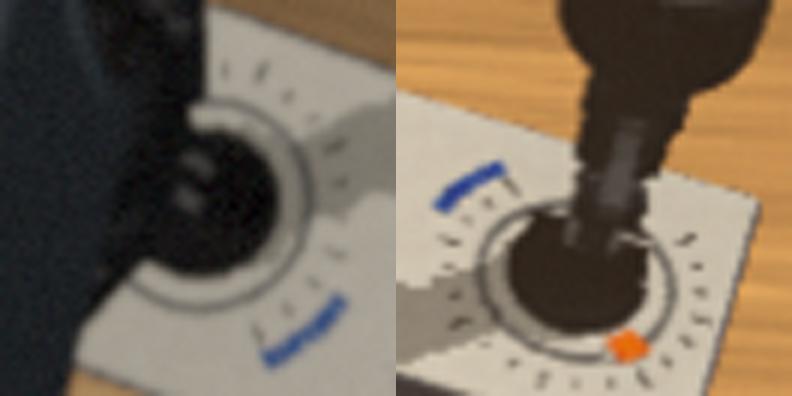

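The knob and fingers are dark on dark, so I'll brighten the crop and mark where the fingertips and bar should be.

```bash
python3 -c "
from h import *
im=cams.snapshot('top');im2=cams.snapshot('scene')
def f(im,n,x,y):
    a=crop(im,x,y,40,40,10).astype(float);a=(255*np.clip(a/90,0,1)**.6).astype(np.uint8)
    for P,c in(([.575,.189,.078],(255,0,0)),([.575,.189,.099],(0,255,0)),([.5813,.2132,.099],(255,255,0)),([.5687,.1648,.099],(255,0,255))):
        u=(proj(n,[P])[0]-(x,y)+.5)*10;cv2.circle(a,tuple(int(v) for v in u),3,c,-1)
    return a
cv2.imwrite('pics/c5.png',np.hstack([f(im,'top',178,203),f(im2,'scene',412,172)])[:,:,::-1])"
```

```text
(no output)
```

View pics/c5.png

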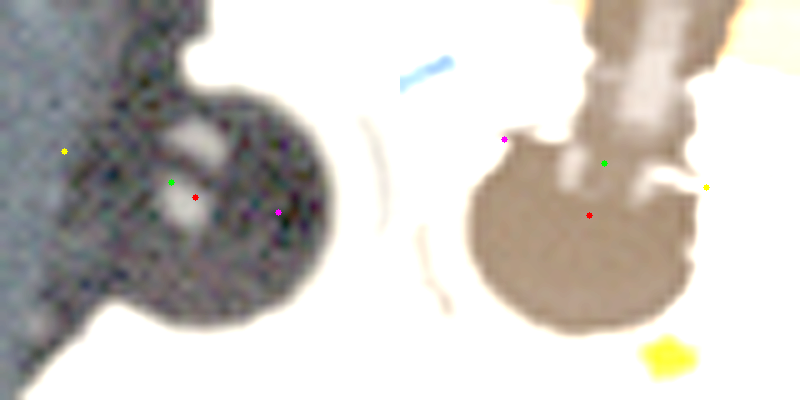

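Request:
carry_out:
  targets:
    - [[0, 0, 0, 0, 0, 0, 0], [0, 0, 0, 0, 0, 0, 0], [0, 0, 0, 0, 0, 0, 0], [0, 0, 0, 0, 0, 0, 0]]
  force: 40

```text
t: 4.73
tcp_pos: [0.575, 0.1889, 0.0967]
tool_rot: [0.791, 0.612, -0.0, 0.0]
force: [-0.2, -0.3, 0.2]
finger_gap: 0.004
gripper_force: 0.0
```

```bash
python3 -c "
from h import *
go([.575,.189,.096],29);print(manip.sense()['ft_torque'])"
```

```text
t 4.73 pos [0.575  0.1889 0.0967] q [ 0.13  0.67  1.59 -0.    0.88  0.39] F [-0.2 -0.3  0.2] gap 0.3 grip 0.0
yaw x 75.42 tilt [-0. -0. -1.] cm [ 0.01 -0.01  0.07] deg [-0.    0.   46.42]
[ 0.06306257  0.02704775 -0.02877495]
```

```bash
python3 -c "
from h import *
for n,x,y,w,h in(('scene',420,180,24,22),('top',186,208,26,24)):
    a=cv2.imread(f'pics/{n}0.png')[:,:,::-1].astype(int);b=cams.snapshot(n).astype(int)
    print(n,'now minus before; cols from',x)
    for r in range(y,y+h): print(r,' '.join('%4d'%v for v in (b-a)[r,x:x+w].mean(1)),'|',' '.join('%3d'%v for v in b[r,x:x+w].mean(1)))
print(np.round(proj('scene',[[.575,.189,z] for z in(.078,.099,.12)]),1).tolist(),np.round(proj('top',[[.575,.189,z] for z in(.078,.099,.12)]),1).tolist())
"
```

```text
scene now minus before; cols from 420
180   14   15   15   13   15   15   15   14   16   -8  -72 -121 -123 -122 -109  -97  -97  -94  -94  -99 -101  -53    2   16 | 184 188 188 186 186 185 186 186 186 162  98  49  46  48  60  74  75  76  76  72  70 119 174 188
181   13   14   15   13   15   14   13   16   12  -24  -94 -125 -125 -123 -108  -96  -93  -96 -103 -108 -108  -73   -1   15 | 163 187 189 188 187 185 185 187 184 145  77  45  46  47  62  73  76  76  68  63  64 100 172 187
182   13   15   13   15   14   13   14   15   -2  -59 -117 -122 -125 -122 -107  -96  -92  -95 -106 -121 -121  -74    0   15 | 156 187 189 188 184 182 182 181 163 106  50  46  46  51  64  74  78  75  65  50  50  97 171 186
183   14   15   15   13   11   13   11   11    1  -38  -88 -106 -115 -114 -101  -95  -96  -99 -109 -123 -126  -92   -4   14 | 184 184 182 172 152 142 135 125 114  74  41  39  43  51  67  74  74  72  59  47  45  77 166 186
184   14   10    8    8    6    7    6   11    6  -20  -53  -59  -66  -66  -79  -88  -96 -102 -115 -126 -129 -106   -8   15 | 165 134 115 103  92  87 102 116 109  78  40  38 
[... 9015 characters left out ...]
1    6   10   12 |  19  19  13  14  22  17  23  21  22  17  23  19  21  21  18  18  22  14  23  21  17  24  22  49  84 112
230  -99  -61  -22    4    4   -4    0    4    6    0    3    8   10   -3   11    2    0    6    6   -2    4    7    8    8   11   13 |  19  13  14  13  20  16  19  21  20  19  19  22  28  16  19  19  22  26  21  21  22  24  39  72 102 116
231 -122  -82  -42  -14   -5    4   -1    4   15    2    9   -1    0    7    1    1   11    8    0    4    1    7    9    7   15   16 |  10  20  17  13  16  19  16  24  25  22  24  22  21  23  22  18  28  24  21  23  20  35  68  94 112 125
[[430.4, 193.0], [432.0, 187.9], [433.6, 182.6]] [[197.0, 222.2], [194.6, 220.7], [192.1, 219.1]]
```

The fingertips appear about 20 mm higher than the stated offset, just above the bar top. I'll probe down gently with the fingers shut to find the true offset.

Request:
carry_out:
  targets:
    - [[0, 0, 0.1, 0, 0, 0, 0], [0, 0, 0.2, 0, 0, 0, 0], [0, 0, 0.3, 0, 0, 0, 0], [0, 0, 0.3, 0, 0, 0, 0]]

```text
t: 5.17
tcp_pos: [0.5751, 0.189, 0.0945]
tool_rot: [0.791, 0.612, 0.0, 0.0]
force: [-1.8, -1.3, 5.1]
finger_gap: -0.001
gripper_force: 2.5
```

```bash
python3 -c "
from h import *
a,d=ray('scene',(429,189.6));b,e=ray('top',(198.8,219.6))
s=np.linalg.lstsq(np.c_[d,-e],b-a,rcond=None)[0];print(a+d*s[0],b+e*s[1])
b0=cv2.imread('pics/top0.png');
# bar pointer inner end & triangulate pointer inner end: scene (431,188.3) top (196.3,221.8)
a,d=ray('scene',(430.8,188.2));b,e=ray('top',(196.4,221.8))
s=np.linalg.lstsq(np.c_[d,-e],b-a,rcond=None)[0];print(a+d*s[0],b+e*s[1])
go([.575,.189,.12],75.4)
"
```

```text
[0.57823758 0.18194956 0.09583282] [0.57825313 0.18081613 0.0955401 ]
[0.57324376 0.18691984 0.09524967] [0.57325684 0.18596276 0.09499745]
t 5.17 pos [0.5751 0.189  0.0945] q [ 0.13  0.67  1.59 -0.    0.88  0.39] F [-1.8 -1.3  5.1] gap -0.1 grip 2.5
yaw x 75.42 tilt [ 0. -0. -1.] cm [ 0.   -0.01 -2.55] deg [ 0.01 -0.    0.02]
```

Contact came with the tips on the bar top (99 mm) while the TCP reads 94.5 mm. The real tool therefore stands about 23.5 mm higher than reported, and I'll allow for that. I'll lift, open, go down to a reported z of about 73.5 mm, then close.

Request:
carry_out:
  targets:
    - [[0, 0, -0.5, 0, 0, 0, 0], [0, 0, -1, 0, 0, 0, 2], [0, 0, -1, 0, 0, 0, 4], [0, 0, -1, 0, 0, 0, 4], [0, 0, -1, 0, 0, 0, 4], [0, 0, -1, 0, 0, 0, 4], [0, 0, -0.5, 0, 0, 0, 4], [0, 0, 0, 0, 0, 0, 4], [0, 0, 0.4, 0, 0, 0, 4], [0, 0, 0.8, 0, 0, 0, 4], [0, 0, 1, 0, 0, 0, 4], [0, 0, 1, 0, 0, 0, 4]]
  force: 30

```text
t: 6.17
tcp_pos: [0.5745, 0.1889, 0.0828]
tool_rot: [0.791, 0.612, -0.001, -0.0]
force: [0.2, -0.2, -0.2]
finger_gap: 0.469
gripper_force: 0.0
```

Request:
carry_out:
  targets:
    - [[0, 0, 0.4, 0, 0, 0, 4], [0, 0, 0.8, 0, 0, 0, 4], [0, 0, 0.9, 0, 0, 0, 3], [0, 0, 0.9, 0, 0, 0, 2], [0, 0, 0.9, 0, 0, 0, 1], [0, 0, 0.9, 0, 0, 0, 0.5], [0, 0, 0.9, 0, 0, 0, 0.5], [0, 0, 0.9, 0, 0, 0, 0.5]]
  force: 30

```text
t: 6.83
tcp_pos: [0.5728, 0.1896, 0.0745]
tool_rot: [0.791, 0.611, -0.002, -0.002]
force: [-5.0, 3.8, 2.1]
finger_gap: 0.149
gripper_force: 31.4
```

Gripped the bar (about 13 mm, 31 N). Now turn clockwise.

Request:
carry_out:
  targets:
    - [[0, -0.2, 0, 0, 0, 4, 0.5], [0, -0.2, 0, 0, 0, 8, 0.5], [0, -0.2, 0, 0, 0, 12, 0.5], [0, -0.2, 0, 0, 0, 16, 0.5], [0, -0.2, 0, 0, 0, 20, 0.5], [0, -0.2, 0, 0, 0, 24, 0.5], [0, -0.2, 0, 0, 0, 28, 0.5], [0, -0.2, 0, 0, 0, 32, 0.5], [0, -0.2, 0, 0, 0, 36, 0.5], [0, -0.2, 0, 0, 0, 40, 0.5], [0, -0.2, 0, 0, 0, 44, 0.5], [0, -0.2, 0, 0, 0, 46, 0.5]]

```text
t: 7.83
tcp_pos: [0.5733, 0.1893, 0.0746]
tool_rot: [0.968, 0.253, 0.0, 0.0]
force: [0.1, 0.6, -1.6]
finger_gap: 0.159
gripper_force: 31.0
```

Request:
carry_out:
  targets:
    - [[0, 0, 0, 0, 0, 0, 0.5], [0, 0, 0, 0, 0, 0, 0.5], [0, 0, 0, 0, 0, 0, 0.5]]

```text
t: 8.08
tcp_pos: [0.5733, 0.1893, 0.0746]
tool_rot: [0.967, 0.254, 0.0, 0.0]
force: [0.5, -1.0, -3.0]
finger_gap: 0.154
gripper_force: 30.8
```

```bash
python3 -c "
from h import *
go([.5728,.1896,.0745],29);print(manip.sense()['ft_torque'])"
```

```text
t 8.08 pos [0.5733 0.1893 0.0746] q [ 0.13  0.7   1.6  -0.    0.83  1.19] F [ 0.5 -1.  -3. ] gap 13.2 grip 30.8
yaw x 29.46 tilt [ 0. -0. -1.] cm [-0.03 -0.05  0.01] deg [ 0.02 -0.01  0.46]
[-0.02780921 -0.03760049  0.00430548]
```

Request:
carry_out:
  targets:
    - [[0, 0, 0, 0, 0, 0, 1.5], [0, 0, 0, 0, 0, 0, 2.5], [0, 0, 0, 0, 0, 0, 3.5], [0, 0, 0, 0, 0, 0, 4], [0, 0, 0, 0, 0, 0, 4], [0, 0, -1, 0, 0, 0, 4], [0, 0, -2.5, 0, 0, 0, 5], [0, 0, -5, 0, 0, 0, 5], [0, 0, -8, 0, 0, 0, 5], [0, 0, -11, 0, 0, 0, 5], [0, 0, -13, 0, 0, 0, 5], [0, 0, -13, 0, 0, 0, 5]]

```text
t: 9.08
tcp_pos: [0.5764, 0.19, 0.2109]
tool_rot: [0.967, 0.254, 0.006, 0.001]
force: [0.3, 0.1, 0.7]
finger_gap: 0.582
gripper_force: 0.0
```

```bash
python3 -c "
from h import *
go([.563,-.2695,.2],7.5)"
```

```text
t 9.08 pos [0.5764 0.19   0.2109] q [0.13 0.52 1.51 0.   1.11 1.19] F [0.3 0.1 0.7] gap 49.7 grip 0.0
yaw x 29.43 tilt [ 0.011  0.002 -1.   ] cm [-23.76  39.36   1.  ] deg [ 0.12 -0.65 21.92]
```

Request:
carry_out:
  targets:
    - [[-2, 3.3, 0, 0, 0, 2, 5], [-4, 6.6, 0, 0, 0, 4, 5], [-6, 9.9, 0, 0, 0, 6, 5], [-8, 13.2, 0, 0, 0, 8, 5], [-10, 16.5, 0, 0, 0, 10, 5], [-12, 19.8, 0, 0, 0, 12, 5], [-14, 23, 0, 0, 0, 14, 5], [-16, 26.3, 0, 0, 0, 16, 5], [-18, 29.6, 0, 0, 0, 18, 5], [-20, 33, 0, 0, 0, 20, 5], [-22, 36.3, 0, 0, 0, 22, 5], [-23.7, 39.3, 0, 0, 0, 22, 5]]

```text
t: 10.08
tcp_pos: [0.5588, -0.2716, 0.2044]
tool_rot: [0.998, 0.064, -0.0, -0.0]
force: [0.0, -0.4, 0.8]
finger_gap: 0.58
gripper_force: 0.0
```

Run:
```python
from m import *
go([.563,-.2695,.14],7.5)
im=cams.snapshot('top')[:,:,::-1].copy();cv2.imwrite('pics/top1.png',im);cv2.imwrite('pics/scene1.png',cams.snapshot('scene')[:,:,::-1])
ax=np.array([.5734,.1886])
o=mask(im,(3,150,130),(14,255,255),(183,200,20,14));p=pts(o);d=onz('top',p.mean(0),.067)[:2]-ax;print("tab",len(p),np.hypot(*d),np.degrees(np.arctan2(d[1],d[0])))
cv2.imwrite('pics/c6.png',np.hstack([crop(im,172,196,50,50,8),crop(cv2.imread('pics/scene1.png'),405,170,50,50,8)]))
```

```text
t 10.08 pos [ 0.5588 -0.2716  0.2044] q [-0.63  0.55  1.46 -0.    1.13  0.81] F [ 0.  -0.4  0.8] gap 49.6 grip 0.0
yaw x 7.29 tilt [-0.001  0.    -1.   ] cm [ 0.45 -0.15  6.44] deg [-0.01  0.04 -0.21]
tab 20 0.038354871677596575 27.441736567226013
```

View pics/c6.png

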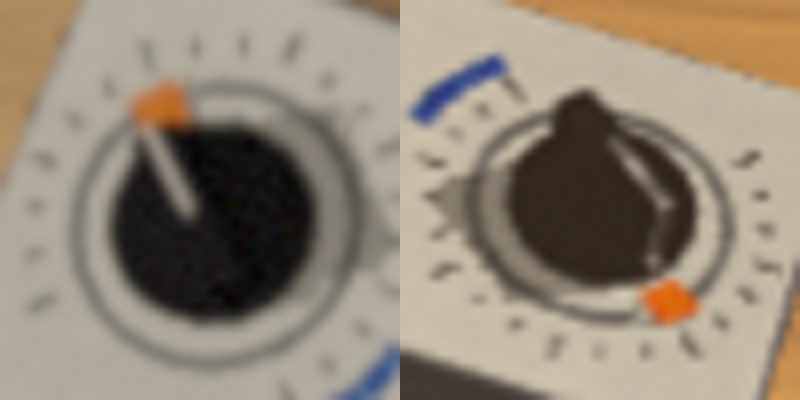

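The pointer now reaches the tab in both crops. I'll measure the residual angle numerically.

Run:
```python
from m import *
ax={'top':np.array([.5734,.1886]),'scene':np.array([.5767,.1891])}
for n,rows in(('top',range(213,223)),('scene',None)):
    g=cv2.cvtColor(cv2.imread(f'pics/{n}1.png'),cv2.COLOR_BGR2GRAY).astype(float);P=[];Q=[]
    if n=='top':
        for r in rows:
            w=np.clip(g[r,188:199]-30,0,None);P.append(onz(n,((w@np.arange(188,199))/w.sum(),r),.099)[:2])
    else:
        for r in range(188,196):
            w=np.clip(g[r,431:440]-50,0,None);P.append(onz(n,((w@np.arange(431,440))/w.sum(),r),.099)[:2])
    P=np.array(P);v=cv2.fitLine((P*1000).astype(np.float32),cv2.DIST_HUBER,0,.01,.01).ravel()
    print(n,np.degrees(np.arctan2(v[1],v[0])),np.round(P*1000).tolist(),"axis offset",np.array([-v[1],v[0]])@(ax[n]*1000-v[2:]))
im=cv2.imread('pics/scene1.png');o=mask(im,(3,165,150),(14,255,255),(428,200,20,16));p=pts(o);d=onz('scene',p.mean(0),.067)[:2]-ax['scene'];print("tab scene",len(p),np.hypot(*d),np.degrees(np.arctan2(d[1],d[0])))
t1=np.argwhere(np.ones((1,1)));print(np.round(proj('scene',[[*(ax['scene']+.031*np.array([np.cos(np.radians(a)),np.sin(np.radians(a))])),.073] for a in(26,29,32)]),1).tolist())
g=cv2.cvtColor(im,cv2.COLOR_BGR2GRAY);print(g[198:208,432:444])
```

```text
top 33.74694 [[592.0, 201.0], [590.0, 200.0], [588.0, 199.0], [585.0, 197.0], [583.0, 195.0], [581.0, 193.0], [579.0, 191.0], [577.0, 190.0], [574.0, 189.0], [572.0, 188.0]] axis offset 0.040692012225925535
scene 6.5566955 [[575.0, 199.0], [578.0, 198.0], [581.0, 195.0], [584.0, 194.0], [587.0, 195.0], [590.0, 197.0], [593.0, 199.0], [596.0, 201.0]] axis offset -7.391405739737285
tab scene 22 0.03746836268445069 29.373921249778284
[[436.7, 204.1], [437.2, 203.8], [437.8, 203.6]]
[[ 41  43  41  41  50  64  56  43  41  70 163 187]
 [ 41  42  41  42  63  60  45  41  42  85 166 185]
 [ 40  41  39  44  67  61  44  41  62 131 175 184]
 [ 43  41  42  51  80  65  41  49 109 169 186 184]
 [ 42  42  44  66 112  84  51  82 159 185 187 176]
 [ 41  43  39  49  87  84  95 134 175 185 180 147]
 [ 42  45  50  58  83 109 155 176 183 181 158 116]
 [ 94  96 107 117 151 156 142 147 168 157 118 107]
 [184 184 173 156 139 133 132 127 133 115 108 137]
 [190 188 166 144 129 130 130 126 128 118 144 175]]
```

Run:
```python
from m import *
def sub(g,rows,c0,c1,bg,hw=2.5):
    out=[]
    for r in rows:
        c=c0+(c1-c0)*(r-rows[0])/(rows[-1]-rows[0]);k=np.arange(int(c-hw),int(c+hw)+2);w=np.clip(g[r,k]-bg,0,None);out.append(((w@k)/w.sum(),r))
    return out
g=cv2.cvtColor(cv2.imread('pics/top1.png'),cv2.COLOR_BGR2GRAY).astype(float)
p=sub(g,range(214,222),191,195,25);print(np.round(p,1).tolist())
P=np.array([onz('top',q,.099)[:2] for q in p])*1000;v=cv2.fitLine(P.astype(np.float32),cv2.DIST_L2,0,.01,.01).ravel();a=np.degrees(np.arctan2(v[1],v[0]));print('top',a,v[2:],np.array([-v[1],v[0]])@([573.4,188.6]-v[2:]))
g=cv2.cvtColor(cv2.imread('pics/scene1.png'),cv2.COLOR_BGR2GRAY).astype(float)
p=sub(g,range(188,195),432.3,437,45,2);print(np.round(p,1).tolist())
P=np.array([onz('scene',q,.099)[:2] for q in p])*1000;v=cv2.fitLine(P.astype(np.float32),cv2.DIST_L2,0,.01,.01).ravel();a=np.degrees(np.arctan2(v[1],v[0]));print('scene',a,v[2:],np.array([-v[1],v[0]])@([576.7,189.1]-v[2:]))
for P in np.array([[589,200]]):0
```

```text
[[190.4, 214.0], [191.4, 215.0], [192.0, 216.0], [192.7, 217.0], [193.2, 218.0], [193.7, 219.0], [194.1, 220.0], [194.5, 221.0]]
top 33.05207 [582.13635 193.7598 ] 0.4400018557982625
[[432.0, 188.0], [433.0, 189.0], [433.7, 190.0], [434.4, 191.0], [435.1, 192.0], [436.0, 193.0], [436.9, 194.0]]
scene 29.014639 [584.3396  194.13635] -0.6988109775891914
```

The scene view gives the pointer at 29.0° and the tab at 29.4°, and the bar was held at 29.5°, so the knob is set. Now the router. Allowing for the z offset, the grasp is at a reported z of about 39 mm.

Request:
carry_out:
  targets:
    - [[0.2, -0.1, 1, 0, 0, 0, 5.5], [0.3, -0.1, 3, 0, 0, 0, 5.5], [0.3, -0.1, 5, 0, 0, 0, 5.5], [0.3, -0.1, 7, 0, 0, 0, 5.5], [0.3, -0.1, 9, 0, 0, 0, 5.5], [0.3, -0.1, 9.5, 0, 0, 0, 5.5], [0.3, -0.1, 9.5, 0, 0, 0, 5.5], [0.3, -0.1, 9.5, 0, 0, 0, 5.5]]

```text
t: 10.85
tcp_pos: [0.5626, -0.2667, 0.1097]
tool_rot: [0.998, 0.065, -0.0, -0.0]
force: [0.5, -0.2, -0.1]
finger_gap: 0.642
gripper_force: 0.0
```

```bash
python3 -c "
from h import *
go([.563,-.2695,.0385],7.5)
im=cams.snapshot('top');im2=cams.snapshot('scene')
cv2.imwrite('pics/c7.png',np.hstack([crop(im,365,195,60,75,6),crop(im2,215,135,65,90,5)])[:,:,::-1])"
```

```text
t 10.85 pos [ 0.5626 -0.2667  0.1097] q [-0.62  0.67  1.54  0.    0.94  0.82] F [ 0.5 -0.2 -0.1] gap 54.8 grip 0.0
yaw x 7.49 tilt [-0.001  0.001 -1.   ] cm [0.   0.29 7.12] deg [-0.04  0.03 -0.01]
```

View pics/c7.png

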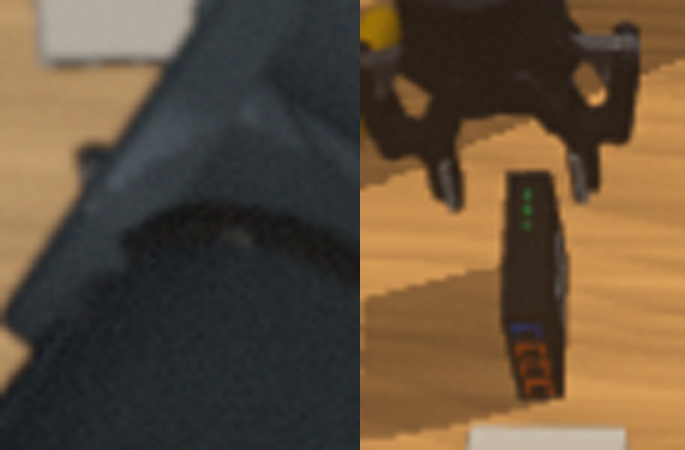

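The top view is blocked by the arm. In the scene crop the fingers at (453,210) and (585,200) straddle the router, whose top centre is near (530,245). I'll compare projections.

Run:
```python
from m import *
print(np.round((proj('scene',[[.5626,-.2667,.12],[.563,-.2695,.076],[.563,-.2645,.076]])-(215,135))*5+(360,0),1).tolist())
im=cams.snapshot('scene')[:,:,::-1]
# top face centre & axis from hull in scene0
m=mask(s,(0,0,0),(180,255,85),(236,165,26,55))
for r in range(168,218,4):
    c=np.flatnonzero(m[r]);print(r,c.min(),c.max(),np.round([onz('scene',(c.min()-.5,r),.076)[:2],onz('scene',(c.max()+.5,r),.076)[:2]],4).tolist())
```

```text
[[517.6, 184.7], [523.2, 240.3], [533.0, 240.6]]Traceback (most recent call last):
  File "<stdin>", line 7, in <module>
    return umr_minimum(a, axis, None, out, keepdims, initial, where)
ValueError: zero-size array to reduction operation minimum which has no identity
```

The router centre is at y ≈ -0.267, right under the fingers. Go down and grip.

Request:
carry_out:
  targets:
    - [[0, 0, 1, 0, 0, 0, 5.5], [0, 0, 2.5, 0, 0, 0, 5.5], [0, 0, 4, 0, 0, 0, 5.5], [0, 0, 5.5, 0, 0, 0, 5.5], [0, 0, 6.5, 0, 0, 0, 5.5], [0, 0, 7, 0, 0, 0, 5.5], [0, 0, 7, 0, 0, 0, 4.5]]
  force: 40

```text
t: 11.58
tcp_pos: [0.5619, -0.2676, 0.0385]
tool_rot: [0.998, 0.065, -0.001, -0.001]
force: [-0.8, 0.6, 0.7]
finger_gap: 0.534
gripper_force: 0.0
```

Request:
carry_out:
  targets:
    - [[0, 0, 0, 0, 0, 0, 3.5], [0, 0, 0, 0, 0, 0, 3], [0, 0, 0, 0, 0, 0, 2.5], [0, 0, 0, 0, 0, 0, 2], [0, 0, 0, 0, 0, 0, 1.5], [0, 0, 0, 0, 0, 0, 1.5], [0, 0, 0, 0, 0, 0, 1.5]]
  force: 40

```text
t: 12.17
tcp_pos: [0.5632, -0.2685, 0.0407]
tool_rot: [0.998, 0.065, 0.001, 0.001]
force: [-0.5, -0.4, 5.3]
finger_gap: 0.275
gripper_force: 40.3
```

Request:
carry_out:
  targets:
    - [[0, 0, -0.5, 0, 0, 0, 1.5], [0, 0, -1.5, 0, 0, 0, 1.5], [0, 0, -3, 0, 0, 0, 1.5], [0, 0, -4.5, 0, 0, 0, 1.5], [0, 0, -6, 0, 0, 0, 1.5], [0, 0, -7.5, 0, 0, 0, 1.5], [0, 0, -8.5, 0, 0, 0, 1.5], [0, 0, -8.5, 0, 0, 0, 1.5], [0, 0, -8.5, 0, 0, 0, 1.5]]

```text
t: 12.92
tcp_pos: [0.5625, -0.2678, 0.1251]
tool_rot: [0.998, 0.065, 0.0, 0.0]
force: [-0.4, -0.1, -1.5]
finger_gap: 0.276
gripper_force: 39.3
```

Run:
```python
from m import *
go([.530,-.066,.125],8.7)
# router hull in scene now
im=cams.snapshot('scene')[:,:,::-1].copy();cv2.imwrite('pics/scene2.png',im)
o=mask(im,(3,130,80),(14,255,255),(225,130,50,90));p=pts(o);print("ports",len(p),p.mean(0) if len(p) else 0)
o=mask(s,(3,130,80),(14,255,255),(240,190,20,30));p=pts(o);print("ports0",len(p),p.mean(0))
```

```text
t 12.92 pos [ 0.5625 -0.2678  0.1251] q [-0.62  0.65  1.53  0.    0.97  0.82] F [-0.4 -0.1 -1.5] gap 23.6 grip 39.3
yaw x 7.41 tilt [ 0. -0. -1.] cm [ -0.62 -20.43   0.  ] deg [ 0.02 -0.02 -1.29]
ports 61 [246.86885246 179.80327869]
ports0 36 [249.47222222 206.61111111]
```

Request:
carry_out:
  targets:
    - [[0, -1, 0, 0, 0, 0, 1.5], [-0.1, -3, 0, 0, 0, 0, 1.5], [-0.2, -5.5, 0, 0, 0, 0, 1.5], [-0.3, -8, 0, 0, 0, 0, 1.5], [-0.4, -10.5, 0, 0, 0, 0, 1.5], [-0.5, -13, 0, 0, 0, -0.5, 1.5], [-0.6, -15.5, 0, 0, 0, -1, 1.5], [-0.7, -18, 0, 0, 0, -1.3, 1.5], [-0.7, -19.5, 0, 0, 0, -1.3, 1.5], [-0.7, -20.4, 0, 0, 0, -1.3, 1.5], [-0.7, -20.4, 0, 0, 0, -1.3, 1.5], [-0.7, -20.4, 0, 0, 0, -1.3, 1.5]]

```text
t: 13.97
tcp_pos: [0.5292, -0.0663, 0.1244]
tool_rot: [0.997, 0.077, -0.0, 0.0]
force: [1.0, -0.5, -1.9]
finger_gap: 0.275
gripper_force: 39.6
```

Request:
carry_out:
  targets:
    - [[0, 0, 0.5, 0, 0, 0, 1.5], [0, 0, 1.5, 0, 0, 0, 1.5], [0, 0, 2.5, 0, 0, 0, 1.5], [0, 0, 3.2, 0, 0, 0, 1.5], [0, 0, 3.6, 0, 0, 0, 1.5], [0, 0, 3.6, 0, 0, 0, 1.5]]

```text
t: 14.47
tcp_pos: [0.5282, -0.0666, 0.0871]
tool_rot: [0.997, 0.076, -0.001, -0.001]
force: [-0.6, 0.0, -1.9]
finger_gap: 0.275
gripper_force: 39.6
```

Run:
```python
from m import *
go([.529,-.0665,.0885],8.7)
for n,x,y,w,h in(('scene',300,140,60,85),('top',280,205,60,85)):
    im=cams.snapshot(n)[:,:,::-1].copy();cv2.imwrite(f'pics/{n}3.png',im)
a=crop(cv2.imread('pics/scene3.png'),303,150,50,70,8);b=crop(cv2.imread('pics/top3.png'),285,210,50,70,8)
cv2.imwrite('pics/c8.png',np.hstack([a,b]))
```

```text
t 14.47 pos [ 0.5282 -0.0666  0.0871] q [-0.34  0.62  1.78  0.    0.75  1.08] F [-0.6  0.  -1.9] gap 23.5 grip 39.6
yaw x 8.67 tilt [-0.003  0.001 -1.   ] cm [ 0.07  0.01 -0.14] deg [-0.09  0.16 -0.03]
```

View pics/c8.png

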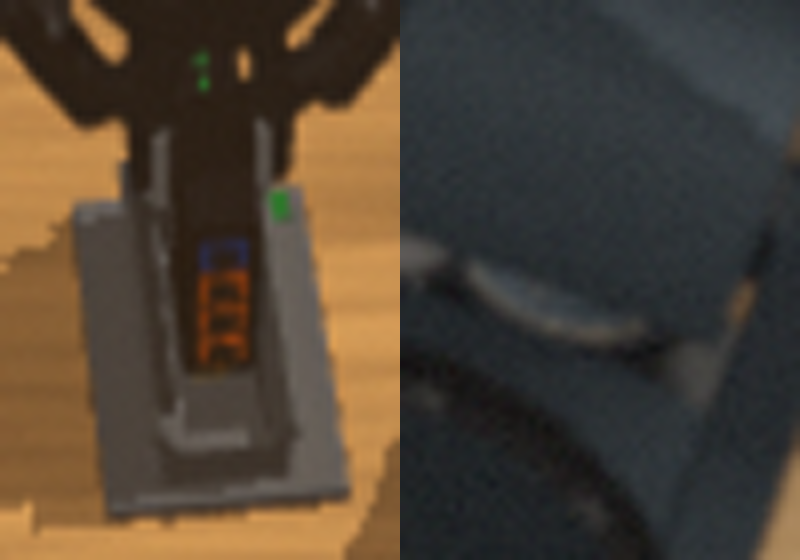

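Scene crop: the router hangs over the slot. Its lower far edge is at row 370, columns 188 to 252. The end wall's top stripe starts at row 428, columns 185 to 250. I'll work out the remaining offset in this one view.

Run:
```python
from m import *
f=lambda u,v:((u+.5)/8-.5+303,(v+.5)/8-.5+150)
c=np.array([np.cos(np.radians(8.7)),np.sin(np.radians(8.7))]);nn=np.array([-c[1],c[0]]);S=np.array([.531,-.0654])
def rel(p,z):
    d=(onz('scene',p,z)[:2]-S)*1000;return np.round([d@c,d@nn],1)
for z in(.046,.049): print('router far bottom L,R',rel(f(188,374),z),rel(f(254,370),z))
print('wall inner edge',rel(f(185,432),.026),rel(f(248,428),.026))
g=cv2.imread('pics/scene3.png')
gr=cv2.cvtColor(g,cv2.COLOR_BGR2GRAY);print(gr[190:212,324:336])
m=mask(g,(3,130,80),(14,255,255),(320,165,25,40));p=pts(m);print(len(p),p.min(0),p.max(0),p.mean(0))
```

```text
router far bottom L,R [ 41.3 -11.3] [41.9  9.7]
router far bottom L,R [ 43.5 -11.6] [44.1  9.4]
wall inner edge [ 49.6 -13.1] [50.1  7.2]
[[66 39 32 43 64 39 34 36 46 52 34 48]
 [68 41 33 39 56 44 43 50 54 47 37 52]
 [68 47 34 41 62 59 55 73 76 56 37 53]
 [74 48 35 43 66 47 38 43 51 54 38 51]
 [80 52 35 40 61 37 37 36 46 52 36 51]
 [72 59 35 38 47 42 46 40 42 38 41 49]
 [69 66 46 46 49 50 56 54 51 51 56 53]
 [62 69 69 72 71 68 70 68 68 68 66 51]
 [59 70 68 69 69 69 67 69 68 67 68 56]
 [53 74 70 70 69 68 69 67 67 68 67 58]
 [55 93 72 68 69 67 68 68 70 68 68 60]
 [65 92 71 67 68 69 67 68 68 69 68 64]
 [91 92 69 68 69 69 68 68 70 70 67 67]
 [91 92 74 72 74 74 75 75 81 80 68 68]
 [88 94 86 91 91 97 96 98 96 95 71 68]
 [76 89 92 94 94 94 93 91 91 91 69 64]
 [56 68 72 73 72 64 62 63 57 56 54 54]
 [54 53 55 54 54 53 55 53 54 53 52 54]
 [53 54 55 53 54 55 54 52 53 54 53 53]
 [55 53 55 53 55 55 57 57 55 58 58 66]
 [57 58 62 61 63 65 65 71 74 74 78 95]
 [75 76 75 75 74 75 75 92 94 92 93 92]]
34 [328. 165.] [339. 194.] [330.91176471 188.26470588]
```

The router end sits about 4 mm short of centred along the slot, and it is about 1 mm off to the right side. Correct it and lower part-way.

Request:
carry_out:
  targets:
    - [[0.2, -0.1, 0, 0, 0, 0, 1.5], [0.4, -0.1, 0, 0, 0, 0, 1.5], [0.4, -0.1, 0.4, 0, 0, 0, 1.5], [0.4, -0.1, 0.8, 0, 0, 0, 1.5], [0.4, -0.1, 0.8, 0, 0, 0, 1.5], [0.4, -0.1, 0.8, 0, 0, 0, 1.5]]

```text
t: 15.07
tcp_pos: [0.5327, -0.0647, 0.0804]
tool_rot: [0.997, 0.076, -0.0, -0.0]
force: [0.2, -0.2, -2.5]
finger_gap: 0.274
gripper_force: 39.5
```

```bash
cat > e.py <<'E'
from m import *
import sys
c=np.array([np.cos(np.radians(8.7)),np.sin(np.radians(8.7))]);nn=np.array([-c[1],c[0]]);S=np.array([.531,-.0654])
def rel(p,z):
    d=(onz('scene',p,z)[:2]-S)*1000;return np.round([d@c,d@nn],1)
go([.532,-.0652,.0787],8.7)
zb=manip.sense()['tcp_pos'][2]-.0405
im=cams.snapshot('scene');g=cv2.cvtColor(im,cv2.COLOR_RGB2GRAY).astype(float)
for u in(327,329,331,333):
    col=g[193:204,u];i=[k for k in range(10) if col[k]<57<=col[k+1] and (col[k+1:k+3]>57).all()]
    if i: k=i[0];v=193+k+(57-col[k])/(col[k+1]-col[k]);print(u,round(v,2),rel((u,v),zb))
print(g[190:204,323:338].astype(int))
E
python3 e.py
```

```text
t 15.07 pos [ 0.5327 -0.0647  0.0804] q [-0.33  0.63  1.77 -0.    0.74  1.09] F [ 0.2 -0.2 -2.5] gap 23.4 grip 39.5
yaw x 8.72 tilt [-0.001  0.    -1.   ] cm [-0.07  0.04  0.17] deg [-0.03  0.05  0.02]
327 199.57 [47.3 -9.6]
329 199.48 [47.6 -4.5]
331 199.31 [47.6  0.7]
333 194.14 [31.8  7.7]
[[62 69 46 33 35 47 63 47 42 47 51 41 35 52 64]
 [54 66 48 34 34 43 53 49 57 66 66 46 36 57 63]
 [51 67 50 35 33 47 55 45 45 47 56 47 37 59 63]
 [52 68 59 36 35 48 54 38 37 36 53 45 37 59 61]
 [55 79 68 36 34 46 57 46 46 51 54 40 36 59 62]
 [52 72 67 35 35 43 58 56 67 73 75 44 38 59 62]
 [53 69 67 38 34 49 54 42 41 45 59 40 35 59 61]
 [52 61 68 42 35 50 45 37 35 39 59 41 40 60 60]
 [51 59 68 47 34 39 39 45 46 40 43 39 42 60 60]
 [51 53 72 54 44 46 46 52 52 52 52 57 57 57 60]
 [50 56 90 71 67 69 69 68 68 68 67 68 61 57 60]
 [51 55 81 71 69 69 69 69 68 68 69 68 63 56 60]
 [58 53 72 68 68 69 68 69 69 70 70 69 67 57 60]
 [79 64 71 71 72 72 75 73 73 80 79 69 66 59 61]]
```

The end is at +47.5 mm (ideal 47) and the side offset is about -0.6 mm. Lower into the slot.

Request:
carry_out:
  targets:
    - [[0, 0, 0.3, 0, 0, 0, 1.5], [0, 0, 0.6, 0, 0, 0, 1.5], [0, 0, 0.9, 0, 0, 0, 1.5], [0, 0, 1.2, 0, 0, 0, 1.5], [0, 0, 1.5, 0, 0, 0, 1.5], [0, 0, 1.8, 0, 0, 0, 1.5], [0, 0, 1.8, 0, 0, 0, 1.5]]

```text
t: 15.7
tcp_pos: [0.5326, -0.0648, 0.062]
tool_rot: [0.997, 0.076, -0.001, -0.0]
force: [-1.4, 0.6, -1.3]
finger_gap: 0.272
gripper_force: 39.5
```

Request:
carry_out:
  targets:
    - [[0, 0, 0.3, 0, 0, 0, 1.5], [0, 0, 0.6, 0, 0, 0, 1.5], [0, 0, 0.9, 0, 0, 0, 1.5], [0, 0, 1.1, 0, 0, 0, 1.5], [0, 0, 1.1, 0, 0, 0, 1.5], [0, 0, 1.1, 0, 0, 0, 1.5]]

```text
t: 16.2
tcp_pos: [0.533, -0.0649, 0.0515]
tool_rot: [0.997, 0.076, -0.0, -0.0]
force: [0.3, -0.2, -2.8]
finger_gap: 0.271
gripper_force: 39.5
```

Request:
carry_out:
  targets:
    - [[0, 0, 0.1, 0, 0, 0, 1.5], [0, 0, 0.2, 0, 0, 0, 1.5], [0, 0, 0.2, 0, 0, 0, 1.5]]

```text
t: 16.45
tcp_pos: [0.533, -0.0649, 0.0496]
tool_rot: [0.997, 0.076, -0.0, -0.0]
force: [-0.9, -0.1, -2.2]
finger_gap: 0.274
gripper_force: 39.5
```

Not in contact yet; continue in small steps.

Request:
carry_out:
  targets:
    - [[0, 0, 0.1, 0, 0, 0, 1.5], [0, 0, 0.2, 0, 0, 0, 1.5], [0, 0, 0.2, 0, 0, 0, 1.5]]

```text
t: 16.7
tcp_pos: [0.5331, -0.065, 0.0487]
tool_rot: [0.997, 0.076, 0.0, 0.0]
force: [-1.1, -0.6, 5.1]
finger_gap: 0.276
gripper_force: 40.5
```

Contact at 48.7 mm, exactly as predicted for the slot floor. Release and lift.

Request:
carry_out:
  targets:
    - [[0, 0, 0, 0, 0, 0, 2.6], [0, 0, 0, 0, 0, 0, 3], [0, 0, 0, 0, 0, 0, 3.5], [0, 0, 0, 0, 0, 0, 4.5], [0, 0, 0, 0, 0, 0, 5], [0, 0, 0, 0, 0, 0, 5], [0, 0, -1, 0, 0, 0, 5], [0, 0, -3, 0, 0, 0, 5], [0, 0, -6, 0, 0, 0, 5], [0, 0, -9, 0, 0, 0, 5], [0, 0, -12, 0, 0, 0, 5], [0, 0, -13, 0, 0, 0, 5]]

```text
t: 17.7
tcp_pos: [0.5354, -0.0656, 0.1825]
tool_rot: [0.997, 0.076, 0.004, 0.002]
force: [-0.1, -0.6, 1.0]
finger_gap: 0.587
gripper_force: 0.0
```

Request:
carry_out:
  targets:
    - [[-1, 3, 0, 0, 0, 0, 5], [-2, 6, 0, 0, 0, 0, 5], [-3, 9, 0, 0, 0, 0, 5], [-4, 12, 0, 0, 0, 0, 5], [-5, 15, 0, 0, 0, 0, 5], [-6, 18, 0, 0, 0, 0, 5], [-7, 21, 0, 0, 0, 0, 5], [-7.5, 24, 0, 0, 0, 0, 5], [-7.5, 27, 0, 0, 0, 0, 5], [-7.5, 30, 0, 0, 0, 0, 5], [-7.5, 31, 0, 0, 0, 0, 5], [-7.5, 31, 0, 0, 0, 0, 5]]

```text
t: 18.7
tcp_pos: [0.5058, -0.3854, 0.1774]
tool_rot: [0.997, 0.075, 0.0, 0.001]
force: [0.8, 0.9, 0.1]
finger_gap: 0.587
gripper_force: 0.0
```

Run:
```python
from m import *
S=manip.sense();print(S['t'],S['tcp_pos'],S['force'])
im={n:cams.snapshot(n)[:,:,::-1].copy() for n in('top','scene')}
c=np.array([np.cos(np.radians(8.7)),np.sin(np.radians(8.7))]);nn=np.array([-c[1],c[0]])
def rel(n,p,z,S): d=(onz(n,p,z)[:2]-S)*1000;return np.round([d@c,d@nn],1).tolist()
for n,box,S0,th in(('top',(296,215,35,65),np.array([.5292,-.0668]),45),('scene',(315,150,30,60),np.array([.531,-.0654]),48)):
    m=mask(im[n],(0,0,0),(180,255,th),box);h=cv2.convexHull(big(m).astype(np.int32));a=cv2.approxPolyDP(h,1.5,True)[:,0];print(n,a.tolist(),'z=.084:',[rel(n,p.astype(float),.084,S0) for p in a])
o=mask(im['scene'],(3,165,150),(14,255,255),(428,200,20,16));print('tab px',pts(o).mean(0))
for n in im:
    old=cv2.imread(f'pics/{n}1.png');d=cv2.absdiff(cv2.GaussianBlur(old,(3,3),0),cv2.GaussianBlur(im[n],(3,3),0)).max(2);x,y=((175,198) if n=='top' else (410,175));print(n,'knob diff max',d[y:y+45,x:x+45].max())
```

```text
18.7 [ 0.50579752 -0.38541812  0.17740991] [0.76786017 0.91646385 0.06338318]
top [[310, 224], [314, 226], [319, 262], [315, 266], [307, 267], [302, 225]] z=.084: [[45.6, -7.7], [39.9, -16.0], [-41.7, -16.4], [-49.3, -6.4], [-49.1, 11.4], [45.7, 10.5]]
scene [[327, 192], [326, 202], [325, 196]] z=.084: [[56.2, -10.9], [86.1, -16.7], [67.8, -17.1]]
tab px [438.31818182 207.13636364]
top knob diff max 12
scene knob diff max 3
```

```bash
python3 -c "
from station import sign_off
print(sign_off())"
```

```text
the job is handed in; nothing more can be done
None
```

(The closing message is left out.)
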